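# Raise a board to the inspection light

## Task

Get a circuit board ready for visual inspection: first set the lamp's dimmer lever to half by standing it straight up and let go of it, then draw the wide board, the one with three round sockets along its side edge, up out of the rack. Hold it clear of everything with its middle at least 20 cm above the bench, leaning about 45 degrees so that its component side faces obliquely upwards, and finish while still holding it there. Leave the lever upright and the narrow board and the things lying about where they are.

Things in the scene. Friction and masses are not known exactly. Their poses are not given: they have to be found in the camera images.
- dimmer (a joint): lamp's dimmer lever, rad, about the y axis of its grey box: 0 = leaning 0.8 (46 degrees) to the box's -x, 0.8 = straight up (half), 1.6 = leaning 0.8 to +x. Starts between 0 and 0.45. Friction (about 1.5 N at the bar moves it) keeps it where it is left
- dimmer_hinge (a point): mid-lever point on the hinge axis, 50 mm above the bench; x = the way the lever swings as the joint grows, y = along the hinge, z up. The fixed grey box, 130 (x) by 70 (y) by 50 mm high, is centred under it; a hub 28 mm thick, 40 mm long lies on the axis
- lever_bar (a point): centre of the lever's black cross bar (T-handle): round, 12 mm thick, 50 mm long along the hinge's y axis, 80 mm from the hinge axis, carried on a 10 mm thick steel rod that joins it in the middle. Its frame turns with the lever (it equals the hinge frame at joint 0)
- rack: grey fixed rack, 170 (x) by 130 (y) by 47 mm high, origin at the centre of its underside on the bench. Two slots along y, at x = -45 and +45 mm in its frame, 5.2 mm wide, 35 deep, floor 12 mm above the bench. One board stands upright in each (which in which varies), both with the component side to the rack's +x
- board_center (a point): the wide circuit board (to be raised), 0.11-0.23 kg: green, 100 wide (y), 80 high, 4 mm thick, with handle 114 mm high over all; in its slot, up to 2 degrees off upright. Point: 57 mm above the lower edge, mid-thickness. x = out of the component side (parts up to 12 mm out), y = to the side edge where three brass round sockets stand out 11 mm, z = to the handle
- board_handle (a point): centre of the grip bar of the wide board's black bridge handle: bar 12 mm thick (x), 62 mm long (y), 18 mm high (z), on two legs, with an open gap 16 mm high below it down to the board's top edge. 48 mm above board_center along z; same axes. In the rack it is 117 mm above the bench
- narrow_center (a point): the narrow circuit board in the other slot: 70 mm wide, black finned cooler, no sockets, same height, thickness and kind of handle (bar centre 48 mm above this point). Not to be moved
- meter: bystander: grey hand-held multimeter lying flat, 150 x 75 x 35 mm, origin at the centre of its underside
- jar: bystander: small amber jar with black cap, 52 mm across, 60 mm high, origin at the centre of its underside
- screwdriver: bystander: screwdriver with black handle lying on the bench, 200 mm long along its x axis, 26 mm thick, origin under its middle
Mind the look-alikes: they are no part of the job. What is shaped like the part that bears board_center but red is not meant.

How it is judged:
On the way, in this order (a step that is already met when the one before it is completed fails the run):
1. the dimmer lever stands upright and is let go, with the board still in the rack (value of joint dimmer between 0.66 and 0.94 rad and contact force between dimmer and the arm below 0.1 N and contact force between dimmer and the fingers below 0.1 N and z of board_center in the frame of rack below 0.085 m), for 0.3 s.
2. the wide board is drawn clear above the rack, held by the fingers (z of board_center in the frame of rack above 0.115 m and contact force between the fingers and board above 0.5 N), for 0.1 s.
At the end, for the whole second after the job is handed in: the wide board is held still in the fingers and touches nothing else, its centre at least 190 mm above the bench, component side facing obliquely up (its outward normal 28 to 62 degrees from vertical), the dimmer lever within 8 degrees of upright, the narrow board not moved more than 20 mm (value of joint dimmer between 0.66 and 0.94 rad and height (world z) of board_center above 0.19 m and angle between board_center's own x axis and vertical between 0.49 and 1.08 rad and contact force between the fingers and board above 0.5 N and contact force between board and rack below 0.1 N and contact force between board and narrow_board below 0.1 N and contact force between board and dimmer_base below 0.1 N and linear speed of board below 0.03 m/s and distance of narrow_center from where it was at the start of the episode below 0.02 m); the arm keeps its last pose, push and grip.
It fails at once if the narrow board is moved more than 20 mm (distance of narrow_center from where it was at the start of the episode above 0.02 m).
It fails at once if a bystander is moved more than 30 mm (distance of any of meter, jar, screwdriver from where it was at the start of the episode above 0.03 m).
It also fails if it takes over 58 s, if anything falls off the work surface, if the arm or the gripper's body presses on something with over 40 N, if the wrist force passes 120 N, or if a joint passes its speed limit or range.

## Robot

A 6-joint arm with a two-finger parallel gripper is mounted at the origin on the work surface. World frame = base frame: x ahead of the robot, y to its left, z up, the work surface at z = 0. Lengths are in m, angles in rad, forces in N, time in s.
With the tool pointing down it reaches from about 0.3 to 0.775 m from the base axis. Payload 14.6 kg.
Tool frame: the origin (TCP) lies at the very end of the fingers, on their centre line; the grasp point (between the pads) lies 19 mm behind it (ctrl.hold_point_z is the distance from the TCP to the grasp point, in m); x points along the fingers, y is the direction in which the jaws open and shut, and the axes are right-handed (so a half turn about x gives the same grasp; the last joint's range is limited). The gripper opens to 94 mm and grips with 3 to 60 N. Pads are 16 mm wide; open, the fingers measure 119 mm over their backs; the gripper's body (75 mm by 177 mm) begins 78 mm behind the grasp point.
Start: joints at [-1.239, 0.3, 1.521, -0, 1.321, -0.067], TCP at [0.214, -0.507, 0.205] pointing down, gripper open.
Joint ranges: [-3.03, 3.03], [-0.79, 2.21], [0.23, 2.52], [-1.04, 4.18], [0, 3.07], [-2.55, 2.55]. Speed limits (rad/s): [2.22, 2.22, 2.57, 3.14, 3.14, 3.14].

## Interface

Orientations are given as [roll, pitch, yaw] about the fixed x, y, z axes, in that order (R = Rz(yaw) Ry(pitch) Rx(roll)).
In Python, from station import get_obs, camera, ticket, ctrl gives the robot as it stands.
- The arm moves only by the tool step_arm, never from a script. Its argument "motion" is a list that holds one entry, the list of rows, each a list of 6 numbers: the shift along the tool's x, y, z in m, then the turn, a rotation vector about the tool's x, y, z in degrees. A call has 1 to 12 rows; each row shifts and turns the commanded pose from where the row before left it, along the tool's axes as they then stand; what a row does not reach is not made up. A row lasts 1/8 s, in which the tool goes at most 62.5 mm and 10.7 degrees, less where a joint would pass 70% of its speed; a pose out of reach is approached as far as the arm can. A call is refused whole if a number of a shift passes 0.0625 or a number of a turn 10.7, either way. A call with a gripper value outside its range is refused whole. "fingers" is the finger opening in m, from 0 to 0.094, set as the call begins (left out, the last holds). The fingers move at their own pace and stop on an object; "squeeze" is the grip in N (left out, the last holds). Time passes only in rows, so rows that do not move let the fingers close. It gives the time, the measured TCP pose, the force and the opening at its end, in the units of the state.
- get_obs(): the state, without advancing time (a new reading comes with each control period).
- camera(name): name is "side" or "top" or "wrist"; returns a dict with "pixels" (400x640x3 uint8, red, green, blue), "fx", "fy", "cx", "cy" (pixels), "extrinsics" (4x4, takes a point from world to camera coordinates); the wrist camera has in their place "T_tool_cam" (4x4, takes a point from camera to tool coordinates, whose origin is the TCP and whose axes are the tool frame's). Camera axes: x right, y up, looking along -z (the intrinsics and any distortion apply to the point x, -y, -z); pixel columns grow to the right and rows downward; lengths in m; the calibration is good to about 2 mm. A picture is of the moment at which its call begins: read the wrist's pose just before it. There is no depth.
- ticket.hand_in(): hands the job in, once; it reports no verdict.
The state is a dict: "time_s": time; "qpos": joint angles; "joint_vel": joint speeds; "tau": joint torques, N m; "ee_pos": TCP position; "eef_rot": TCP orientation; "force": force on the tool from outside, world axes, zero at the start; "moment": the same for the moment, N m; "grip_width": finger opening in m.
Only numpy, scipy, OpenCV 4.12 (cv2) and the standard library are available. Lean on these libraries where they do the work, as an engineer would, in place of code of your own. Each camera call takes 0.05 s, during which the arm holds its last target.

## Working session

There is one attempt and no reset: what is moved stays moved. The work goes in short steps, Python scripts to look and compute and a tool call to move; the robot and the scene stay as the last step left them, time stands still between calls to the robot, and variables do not carry over. Pictures are saved under pics/ and viewed, and the job is handed in when it is done.

Besides the shell and the picture viewer there is one more tool, called as a command line: name --argument value ..., lists and objects as JSON in quotes. step_arm: Moves the arm, as the interface text tells. Its arguments: {"type":"object","properties":{"motion":{"type":"array","items":{"type":"array","items":{"type":"array","items":{"type":"number"}}}},"fingers":{"type":"number"},"squeeze":{"type":"number"}},"required":["motion"]}

```bash
ls; mkdir -p pics
python3 - <<'E'
from station import get_obs,camera,ctrl
import cv2
print(get_obs())
for n in ["side","top","wrist"]:
    c=camera(n); cv2.imwrite(f"pics/{n}0.png",c["pixels"][:,:,::-1])
    print(n,{k:(v if k!="pixels" else 0) for k,v in c.items()})
E
```

```text
pics
{'time_s': 0.0, 'qpos': array([-1.23862255e+00,  3.00443002e-01,  1.52156329e+00, -2.18096885e-05,
        1.32072537e+00, -6.66090120e-02]), 'joint_vel': array([ 0.00013261,  0.00092659,  0.00125502, -0.00101896,  0.00018409,
       -0.00028544]), 'tau': array([ 9.93416070e-04, -5.31802905e+01, -3.52731979e+01,  7.09346356e-02,
        2.43740890e-02, -1.27939261e-04]), 'ee_pos': array([ 0.21346498, -0.5066005 ,  0.20490928]), 'eef_rot': array([-1.61886044,  1.56965713,  1.92152041]), 'force': array([-0.61329749,  0.37258721,  0.48414792]), 'moment': array([-0.00712754, -0.04752024,  0.00891357]), 'grip_width': 0.09408429308250552}
side {'pixels': 0, 'fx': 514.5876672793986, 'fy': 514.5876672793986, 'cx': 327.7481050174251, 'cy': 190.20942284418018, 'extrinsics': array([[ 0.9744299 , -0.22358586,  0.02226488, -0.58878579],
       [ 0.11139239,  0.56675907,  0.8163185 , -0.12140233],
       [-0.1951361 , -0.79296502,  0.57717275, -1.33047103],
       [ 0.        ,  0.        ,  0.        ,  1.        ]])}
top {'pixels': 0, 'fx': 387.4071517960768, 'fy': 387.4071517960768, 'cx': 324.6329719449181, 'cy': 197.55925778291544, 'extrinsics': array([[ 0.02992109, -0.9993721 , -0.01897736, -0.06411606],
       [ 0.99654336,  0.0283536 ,  0.07808582, -0.57415686],
       [-0.07749871, -0.02124817,  0.996766  , -1.00747927],
       [ 0.        ,  0.        ,  0.        ,  1.        ]])}
wrist {'pixels': 0, 'fx': 350.1723706035636, 'fy': 350.1723706035636, 'cx': 315.80847704226113, 'cy': 200.26074561350097, 'T_tool_cam': array([[ 1.31290112e-03,  2.60202687e-01, -9.65553125e-01,
        -1.79520206e-01],
       [ 9.99998836e-01, -1.09213600e-03,  1.06542338e-03,
         6.99978501e-04],
       [-7.77289307e-04, -9.65553400e-01, -2.60203818e-01,
        -7.67660841e-02],
       [ 0.00000000e+00,  0.00000000e+00,  0.00000000e+00,
         1.00000000e+00]])}
```

View pics/side0.png

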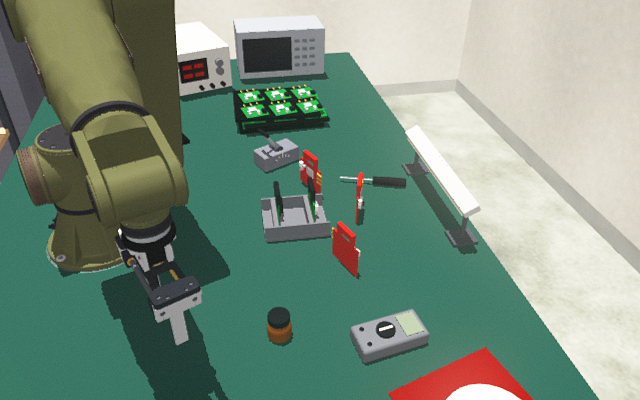

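View pics/top0.png

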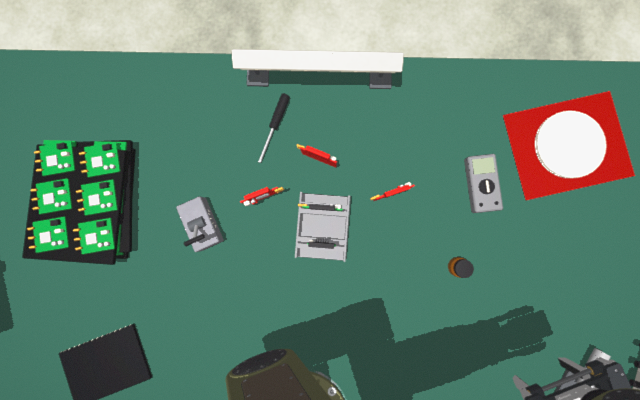

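View pics/wrist0.png

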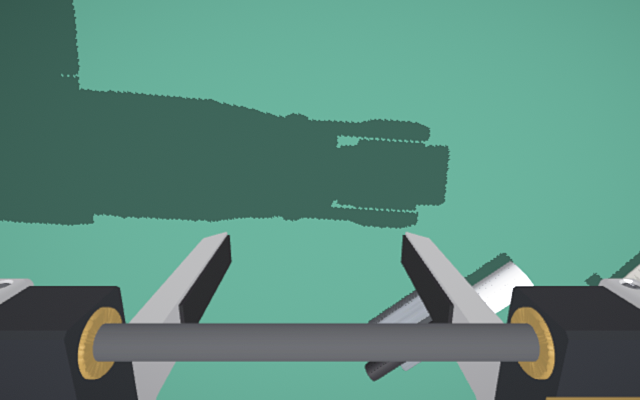

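The top view shows the rack at about (323,227), the dimmer at (200,225), the jar at (460,267) and the meter at (485,183). The screwdriver is near (275,125), and three red decoys stand around the rack. I'll zoom in next.

Run:
```python
import cv2
t=cv2.imread("pics/top0.png"); s=cv2.imread("pics/side0.png")
cv2.imwrite("pics/ztop.png",cv2.resize(t[130:280,165:365],None,fx=4,fy=4,interpolation=cv2.INTER_CUBIC))
cv2.imwrite("pics/zside.png",cv2.resize(s[120:250,230:390],None,fx=4.5,fy=4.5,interpolation=cv2.INTER_CUBIC))
```

```text
(no output)
```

View pics/ztop.png

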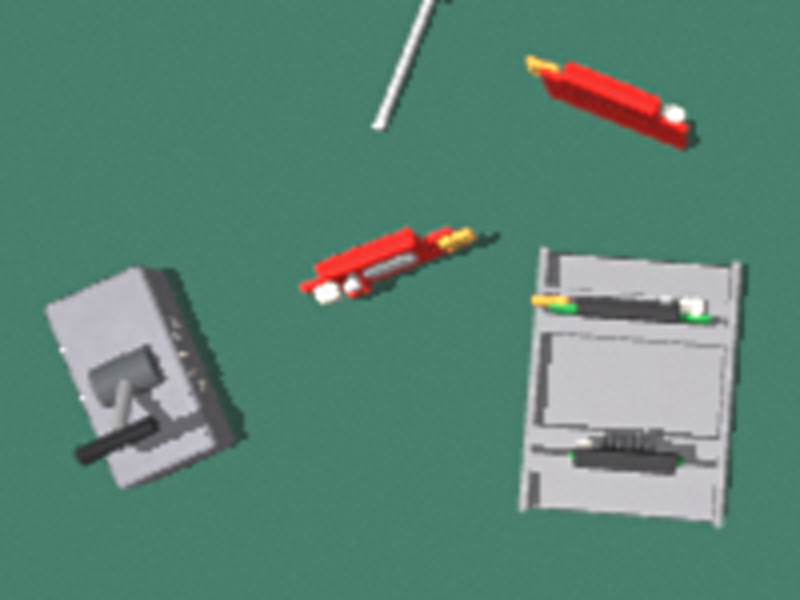

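View pics/zside.png

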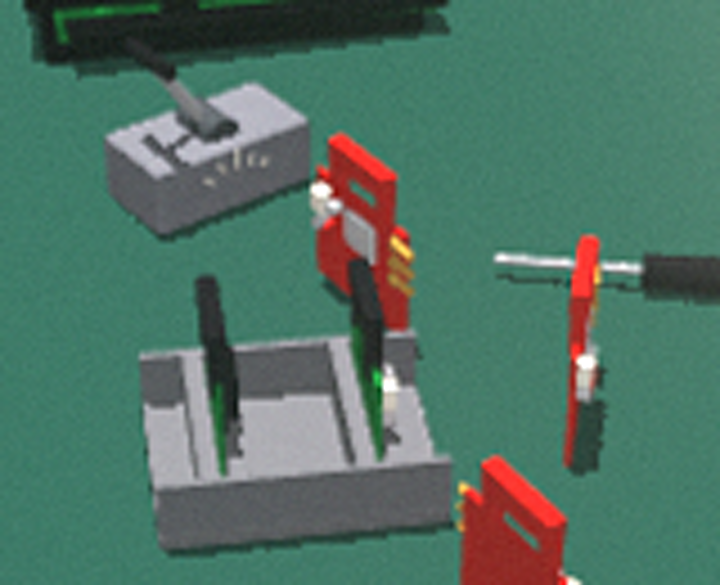

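```bash
cat > h.py <<'E'
import numpy as np
from station import get_obs,camera,ctrl
from scipy.spatial.transform import Rotation as R
def cam(n):
    c=camera(n); return c
def ray(c,u,v):
    d=np.array([(u-c["cx"])/c["fx"],-(v-c["cy"])/c["fy"],-1.]); E=c["extrinsics"]
    return -E[:3,:3].T@E[:3,3], E[:3,:3].T@d
def atz(c,u,v,z):
    o,d=ray(c,u,v); return o+d*(z-o[2])/d[2]
def proj(c,p):
    E=c["extrinsics"]; q=E[:3,:3]@np.array(p)+E[:3,3]
    return c["cx"]+c["fx"]*q[0]/-q[2], c["cy"]+c["fy"]*q[1]/q[2]
def wristext(c,o):
    T=np.eye(4);T[:3,:3]=R.from_euler('xyz',o["eef_rot"]).as_matrix();T[:3,3]=o["ee_pos"]
    c["extrinsics"]=np.linalg.inv(T@c["T_tool_cam"]); return c
def tri(c1,p1,c2,p2):
    o1,d1=ray(c1,*p1);o2,d2=ray(c2,*p2)
    s=np.linalg.lstsq(np.c_[d1,-d2],o2-o1,rcond=None)[0]
    a=o1+s[0]*d1;b=o2+s[1]*d2
    return (a+b)/2,np.linalg.norm(a-b)
E
python3 - <<'E'
from h import *
t=cam("top");s=cam("side")
Z=lambda u,v:(u/4+165,v/4+130)
S=lambda u,v:(u/4.5+230,v/4.5+120)
r=[atz(t,*Z(*p),.047) for p in [(541,248),(741,263),(720,525),(520,510)]]
r=np.array(r);print("rack",r.mean(0));
print([np.linalg.norm(r[i]-r[i-1]) for i in range(4)])
x=(r[0]+r[1]-r[2]-r[3]);print("yaw",np.degrees(np.arctan2(x[1],x[0])))
x=(r[0]+r[3]-r[1]-r[2]);print("yaw y",np.degrees(np.arctan2(-x[0],x[1])))
b=np.array([atz(t,*Z(*p),.05) for p in [(46,308),(140,267),(215,447),(122,488)]])
print("box",b.mean(0),[np.linalg.norm(b[i]-b[i-1]) for i in range(4)])
x=(b[0]+b[1]-b[2]-b[3]);print("yaw",np.degrees(np.arctan2(x[1],x[0])))
print("bar",tri(t,Z(117,440),s,S(150,55)))
for p in [(79,457),(155,425)]: print(atz(t,*Z(*p),.11))
print("handle top ends",[atz(t,*Z(*p),.126) for p in [(578,297),(578,318),(680,302),(680,322)]])
print("narrow",[atz(t,*Z(*p),.126) for p in [(570,455),(680,462)]])
print("hside",tri(t,Z(629,310),s,S(366,300)))
E
```

```text
rack [ 0.49913362 -0.04486762  0.047     ]
[np.float64(0.16912794096455996), np.float64(0.13008500946903337), np.float64(0.16859659105759486), np.float64(0.12841881423281198)]
yaw -2.8578350739012444
yaw y -2.5660752469339547
box [0.4950186 0.2783382 0.05     ] [np.float64(0.1273546927834591), np.float64(0.06634089687665287), np.float64(0.1272006331456538), np.float64(0.06508668974774358)]
yaw 25.887904403958963
bar (array([0.45915092, 0.25938526, 0.12091538]), np.float64(0.0037886283268474584))
[0.44588894 0.28617606 0.11      ]
[0.46655856 0.24093962 0.11      ]
handle top ends [array([ 0.550654  , -0.01393595,  0.126     ]), array([ 0.53812731, -0.01434929,  0.126     ]), array([ 0.54942203, -0.07481108,  0.126     ]), array([ 0.53751039, -0.07514281,  0.126     ])]
narrow [array([ 0.45690725, -0.01228813,  0.126     ]), array([ 0.45479655, -0.0774463 ,  0.126     ])]
hside (array([ 0.54593411, -0.04461035,  0.11634328]), np.float64(0.0033594455020278715))
```

```bash
cat >> h.py <<'E'
def plan(target,Rt,n=None):
    """rows (const per row) from measured pose to target: print tool-frame rows"""
    o=get_obs();p=np.array(o["ee_pos"]);R0=R.from_euler('xyz',o["eef_rot"])
    rv=(R0.inv()*Rt).as_rotvec(degrees=True); d=np.array(target)-p
    m=max(int(np.ceil(max(np.linalg.norm(d)/.055,np.linalg.norm(rv)/9.5))),1) if n is None else n
    q=[]
    for i in range(m):
        Ri=R0*R.from_rotvec(rv*i/m,degrees=True)
        q.append([round(v,4) for v in Ri.inv().apply(d/m)]+[round(v,2) for v in rv/m])
    print("now",p.round(4),"n",m,"dist",d.round(4),"rv",rv.round(2)); 
    import json;print(json.dumps(q))
def down(yaw):
    "tool x down, tool y along world yaw (deg)"
    a=np.radians(yaw);y=np.array([np.cos(a),np.sin(a),0]);x=np.array([0,0,-1.]);return R.from_matrix(np.c_[x,y,np.cross(x,y)])
E
python3 - <<'E'
from h import *
o=get_obs();print(R.from_euler('xyz',o["eef_rot"]).as_matrix().round(3))
a=np.radians(25.9);ax=np.array([np.cos(a),np.sin(a),0])
h=np.array([.495,.278,0])
for y in (25.9,205.9): plan(h-.016*ax+[0,0,.2],down(y))
E
```

```text
[[-0.     0.388 -0.922]
 [ 0.    -0.922 -0.388]
 [-1.    -0.001 -0.   ]]
now [ 0.2135 -0.5067  0.2052] n 15 dist [ 0.2671  0.7777 -0.0052] rv [-9.305e+01 -3.000e-02  2.000e-02]
[[0.0004, -0.0409, -0.0365, -6.2, -0.0, 0.0], [0.0004, -0.0367, -0.0407, -6.2, -0.0, 0.0], [0.0004, -0.0321, -0.0445, -6.2, -0.0, 0.0], [0.0004, -0.0271, -0.0477, -6.2, -0.0, 0.0], [0.0004, -0.0218, -0.0503, -6.2, -0.0, 0.0], [0.0004, -0.0162, -0.0524, -6.2, -0.0, 0.0], [0.0004, -0.0104, -0.0538, -6.2, -0.0, 0.0], [0.0004, -0.0046, -0.0546, -6.2, -0.0, 0.0], [0.0004, 0.0014, -0.0548, -6.2, -0.0, 0.0], [0.0004, 0.0073, -0.0543, -6.2, -0.0, 0.0], [0.0004, 0.0131, -0.0532, -6.2, -0.0, 0.0], [0.0003, 0.0188, -0.0515, -6.2, -0.0, 0.0], [0.0003, 0.0242, -0.0492, -6.2, -0.0, 0.0], [0.0003, 0.0294, -0.0463, -6.2, -0.0, 0.0], [0.0003, 0.0342, -0.0428, -6.2, -0.0, 0.0]]
now [ 0.2135 -0.5067  0.2052] n 15 dist [ 0.2671  0.7777 -0.0052] rv [8.695e+01 2.000e-02 2.000e-02]
[[0.0004, -0.0409, -0.0365, 5.8, 0.0, 0.0], [0.0004, -0.0443, -0.0322, 5.8, 0.0, 0.0], [0.0004, -0.0474, -0.0276, 5.8, 0.0, 0.0], [0.0004, -0.0499, -0.0227, 5.8, 0.0, 0.0], [0.0004, -0.052, -0.0175, 5.8, 0.0, 0.0], [0.0004, -0.0535, -0.0122, 5.8, 0.0, 0.0], [0.0004, -0.0544, -0.0067, 5.8, 0.0, 0.0], [0.0004, -0.0548, -0.0012, 5.8, 0.0, 0.0], [0.0004, -0.0546, 0.0044, 5.8, 0.0, 0.0], [0.0004, -0.0539, 0.0099, 5.8, 0.0, 0.0], [0.0004, -0.0527, 0.0153, 5.8, 0.0, 0.0], [0.0004, -0.0508, 0.0205, 5.8, 0.0, 0.0], [0.0004, -0.0485, 0.0255, 5.8, 0.0, 0.0], [0.0004, -0.0457, 0.0303, 5.8, 0.0, 0.0], [0.0003, -0.0424, 0.0348, 5.8, 0.0, 0.0]]
```

step_arm --motion '[[[0,-0.041,-0.0365,-6.2,0,0],[0,-0.037,-0.041,-6.2,0,0],[0,-0.032,-0.0445,-6.2,0,0],[0,-0.027,-0.0475,-6.2,0,0],[0,-0.022,-0.05,-6.2,0,0],[0,-0.016,-0.0525,-6.2,0,0],[0,-0.0105,-0.054,-6.2,0,0],[0,-0.0045,-0.0545,-6.2,0,0],[0,0.0015,-0.055,-6.2,0,0],[0,0.0075,-0.0545,-6.2,0,0],[0,0.013,-0.053,-6.2,0,0]]]' --fingers 0.094

```text
time_s: 1.62
ee_pos: [0.41, 0.0657, 0.2057]
eef_rot: [1.51, 1.57, -0.039]
force: [1.1, -0.5, -0.7]
grip_width: 0.0936
```

Run:
```python
from h import *
a=np.radians(25.9);ax=np.array([np.cos(a),np.sin(a),0])
h=np.array([.495,.278,0])
plan(h-.016*ax+[0,0,.2],down(25.9))
```

```text
now [0.41   0.0657 0.2057] n 4 dist [ 0.0706  0.2053 -0.0057] rv [-2.463e+01  1.000e-02 -4.000e-02]
[[0.0014, 0.0188, -0.0509, -6.16, 0.0, -0.01], [0.0014, 0.0241, -0.0486, -6.16, 0.0, -0.01], [0.0014, 0.0292, -0.0458, -6.16, 0.0, -0.01], [0.0014, 0.0339, -0.0424, -6.16, 0.0, -0.01]]
```

step_arm --motion '[[[0,0.019,-0.051,-6.2,0,0],[0,0.024,-0.0485,-6.2,0,0],[0,0.029,-0.046,-6.2,0,0],[0,0.034,-0.0425,-6.2,0,0],[0,0,0,0,0,0]]]'

```text
time_s: 2.25
ee_pos: [0.4807, 0.2716, 0.2044]
eef_rot: [-1.727, 1.569, -2.842]
force: [-0.8, -1.1, -0.2]
grip_width: 0.0939
```

Run:
```python
from h import *
import cv2
a=np.radians(25.9);ax=np.array([np.cos(a),np.sin(a),0])
h=np.array([.495,.278,0])
plan(h-.016*ax+[0,0,.106],down(25.9))
o=get_obs();w=wristext(cam("wrist"),o);im=w["pixels"][:,:,::-1].copy()
bx=R.from_euler('z',25.9,degrees=True)
for sx in(-1,1):
  for sy in(-1,1):
    u,v=proj(w,h+bx.apply([sx*.065,sy*.035,.05]));cv2.circle(im,(int(u),int(v)),4,(0,0,255),1)
for yy in (-.025,.025):
    u,v=proj(w,h+bx.apply([-.041,yy,.1186]));cv2.circle(im,(int(u),int(v)),4,(255,0,0),1)
cv2.imwrite("pics/w1.png",im)
```

```text
now [0.4807 0.2716 0.2044] n 2 dist [-0.0001 -0.0006 -0.0984] rv [ 0.19 -0.01  0.08]
[[0.0492, -0.0001, 0.0003, 0.09, -0.01, 0.04], [0.0492, -0.0001, 0.0003, 0.09, -0.01, 0.04]]
```

View pics/w1.png

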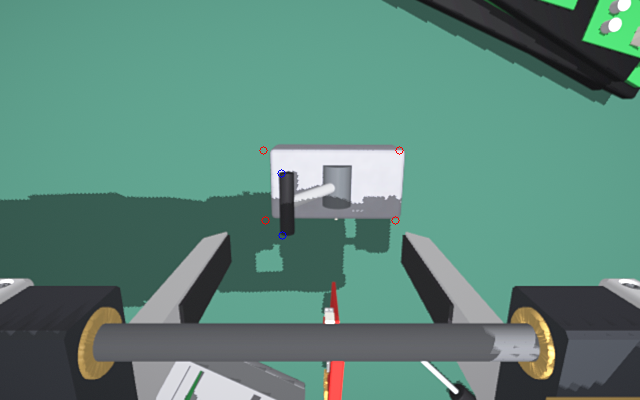

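The wrist view puts the box, hub and bar about 6 px right of my prediction. That means the hinge is about 4–5 mm further along +x, so I'll use h + 4.5 mm along the swing. Now I descend around the bar and close part-way.

step_arm --motion '[[[0.04,0,0,0,0,0],[0.04,0,0,0,0,0],[0.018,0,0,0,0,0],[0,0,0,0,0,0]]]'

```text
time_s: 2.8
ee_pos: [0.4806, 0.2685, 0.1073]
eef_rot: [-1.531, 1.57, -2.652]
force: [0.6, -0.3, 0.1]
grip_width: 0.0938
```

step_arm --motion '[[[0,0,0,0,0,0],[0,0,0,0,0,0],[0,0,0,0,0,0],[0,0,0,0,0,0],[0,0,0,0,0,0],[0,0,0,0,0,0]]]' --fingers 0.016 --squeeze 10

```text
time_s: 3.55
ee_pos: [0.4805, 0.2691, 0.1075]
eef_rot: [-1.539, 1.57, -2.659]
force: [-2.8, -0.9, 2.5]
grip_width: 0.0377
```

Run:
```python
from h import *
import cv2
a=np.radians(25.9);ax=np.array([np.cos(a),np.sin(a),0])
h=np.array([.495,.278,0])+.0045*ax
plan(h+[0,0,.107],down(25.9))
w=cam("wrist");cv2.imwrite("pics/w2.png",w["pixels"][:,:,::-1])
```

```text
now [0.4805 0.2691 0.1075] n 1 dist [ 0.0185  0.0109 -0.0005] rv [-0.05  0.    0.03]
[[0.0005, 0.0214, -0.0017, -0.05, 0.0, 0.03]]
```

View pics/w2.png

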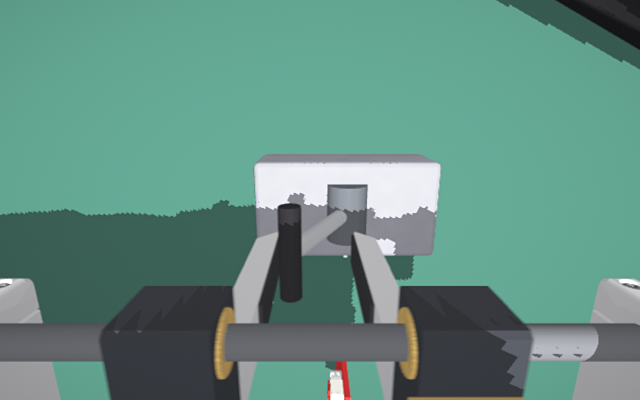

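The bar (290,250) sits between the fingers next to the left pad, and the fingers are still closing. I'll carry on.

step_arm --motion '[[[0,0.003,0,0,0,0],[0,0.003,0,0,0,0],[0,0.003,0,0,0,0],[0,0.003,0,0,0,0],[0,0.003,0,0,0,0],[0,0.003,0,0,0,0],[0,0.0035,-0.001,0,0,0],[0,0,0,0,0,0],[0,0,0,0,0,0]]]'

```text
time_s: 4.72
ee_pos: [0.4997, 0.2795, 0.1074]
eef_rot: [2.009, 1.571, 0.89]
force: [-0.8, 0.0, 0.3]
grip_width: 0.0158
```

Run:
```python
from h import *
import cv2
a=np.radians(25.9);ax=np.array([np.cos(a),np.sin(a),0])
h=np.array([.495,.278,0])+.0045*ax
plan(h+[0,0,.107],down(25.9))
w=cam("wrist");cv2.imwrite("pics/w3.png",w["pixels"][:,:,::-1])
```

```text
now [0.4997 0.2795 0.1074] n 1 dist [-0.0006  0.0004 -0.0004] rv [-0.05 -0.01 -0.01]
[[0.0004, -0.0004, -0.0006, -0.05, -0.01, -0.01]]
```

View pics/w3.png

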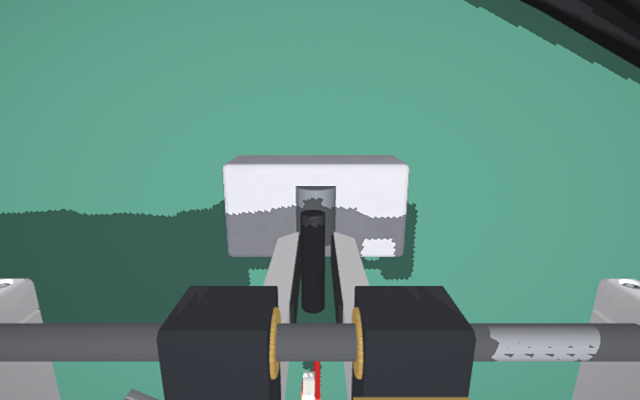

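The bar (313,260) is centred over the hub at column 316, so the lever is upright. I'll open the fingers, check the joint is left free, and rise.

step_arm --motion '[[[0,0,0,0,0,0],[0,0,0,0,0,0],[0,0,0,0,0,0],[0,0,0,0,0,0],[-0.02,0,0,0,0,0],[-0.04,0,0,0,0,0],[-0.04,0,0,0,0,0],[0,0,0,0,0,0]]]' --fingers 0.06

```text
time_s: 5.78
ee_pos: [0.5006, 0.28, 0.2105]
eef_rot: [1.572, 1.565, 0.452]
force: [0.1, 0.3, -0.4]
grip_width: 0.06
```

Run:
```python
from h import *
import cv2
o=get_obs()
w=cam("wrist");cv2.imwrite("pics/w4.png",w["pixels"][:,:,::-1])
s=cam("side");cv2.imwrite("pics/s4.png",cv2.resize(s["pixels"][80:250,200:400,::-1],None,fx=4,fy=3.5))
plan([.546,-.044,.20],down(-2.7))
```

```text
now [0.4994 0.2794 0.2069] n 6 dist [ 0.0466 -0.3234 -0.0069] rv [2.855e+01 1.000e-02 2.000e-02]
[[0.0012, -0.0165, 0.0519, 4.76, 0.0, 0.0], [0.0012, -0.0122, 0.0531, 4.76, 0.0, 0.0], [0.0012, -0.0077, 0.0539, 4.76, 0.0, 0.0], [0.0011, -0.0032, 0.0544, 4.76, 0.0, 0.0], [0.0011, 0.0013, 0.0544, 4.76, 0.0, 0.0], [0.0011, 0.0058, 0.0541, 4.76, 0.0, 0.0]]
```

View pics/w4.png

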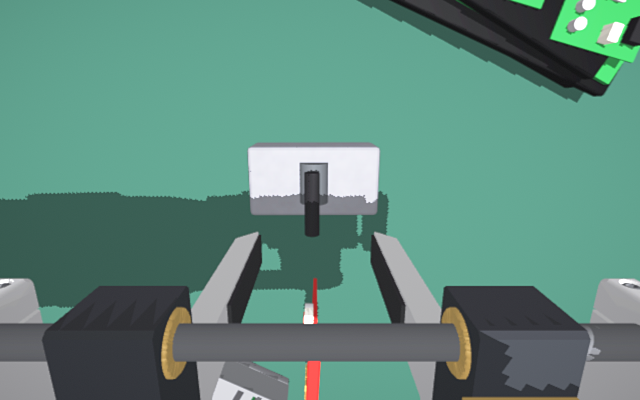

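View pics/s4.png

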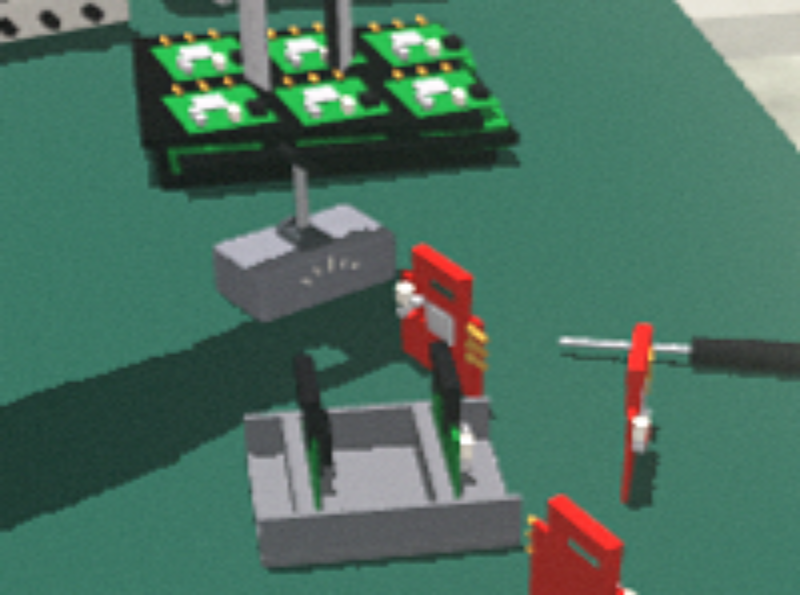

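The lever is upright: bar column 312, box centre 314, and it also looks vertical in the side view. Next I go over the wide board's handle.

step_arm --motion '[[[0,-0.0165,0.052,4.8,0,0],[0,-0.012,0.053,4.8,0,0],[0,-0.008,0.054,4.8,0,0],[0,-0.003,0.0545,4.8,0,0],[0,0.0015,0.0545,4.7,0,0],[0,0.006,0.054,4.7,0,0],[0,0,0,0,0,0],[0,0,0,0,0,0]]]'

```text
time_s: 6.88
ee_pos: [0.5458, -0.0438, 0.2063]
eef_rot: [-1.762, 1.569, 2.902]
force: [0.6, -0.3, 0.0]
grip_width: 0.0597
```

Run:
```python
from h import *
import cv2
o=get_obs();w=wristext(cam("wrist"),o);im=w["pixels"][:,:,::-1].copy()
plan([.546,-.044,.20],down(-2.7))
bx=R.from_euler('z',-2.7,degrees=True)
for sx in(-1,1):
  for sy in(-1,1):
    u,v=proj(w,np.array([.544,-.0446,.126])+bx.apply([sx*.006,sy*.031,0]));cv2.circle(im,(int(u),int(v)),3,(0,0,255),1)
    u,v=proj(w,np.array([.4991,-.0449,.047])+bx.apply([sx*.085,sy*.065,0]));cv2.circle(im,(int(u),int(v)),3,(255,0,0),1)
cv2.imwrite("pics/w5.png",im)
```

```text
now [ 0.5459 -0.0433  0.2066] n 1 dist [ 0.0001 -0.0007 -0.0066] rv [ 0.02 -0.02  0.08]
[[0.0066, 0.0002, 0.0007, 0.02, -0.02, 0.08]]
```

View pics/w5.png

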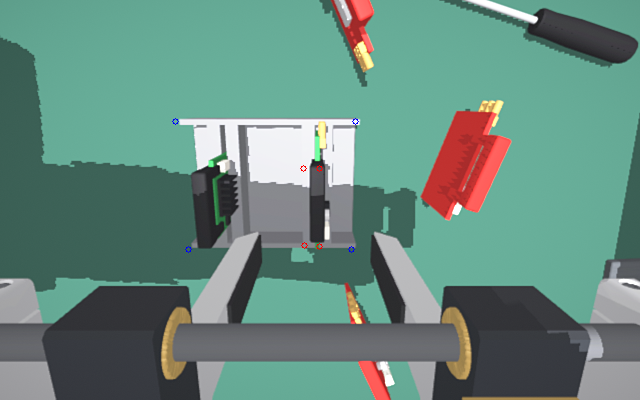

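The handle bar shows at columns 310–324, rows 163–241. That is about 1.5 mm along +tool y from the finger centre line. I'll descend and grip.

step_arm --motion '[[[0.04,0.0015,0,0,0,0],[0.04,0,0,0,0,0],[0.0255,0,0,0,0,0],[0,0,0,0,0,0],[0,0,0,0,0,0]]]'

```text
time_s: 7.55
ee_pos: [0.5482, -0.0436, 0.1031]
eef_rot: [1.512, 1.569, -0.106]
force: [0.3, -0.2, 0.1]
grip_width: 0.06
```

step_arm --motion '[[[0,0,0,0,0,0],[0,0,0,0,0,0],[0,0,0,0,0,0],[0,0,0,0,0,0],[0,0,0,0,0,0],[0,0,0,0,0,0]]]' --fingers 0.0 --squeeze 35

```text
time_s: 8.3
ee_pos: [0.5476, -0.0442, 0.1019]
eef_rot: [-1.574, 1.57, 3.091]
force: [-2.0, -0.7, 0.6]
grip_width: 0.0117
```

Run:
```python
from h import *
import cv2
o=get_obs();print(o["ee_pos"],o["force"],o["moment"],o["grip_width"])
w=cam("wrist");cv2.imwrite("pics/w6.png",w["pixels"][:,:,::-1])
```

```text
[ 0.54759064 -0.04421317  0.10194513] [-2.01399338 -0.66440243  0.58087908] [-0.02703741  0.23646493 -0.04235255] 0.01171790592224296
```

View pics/w6.png

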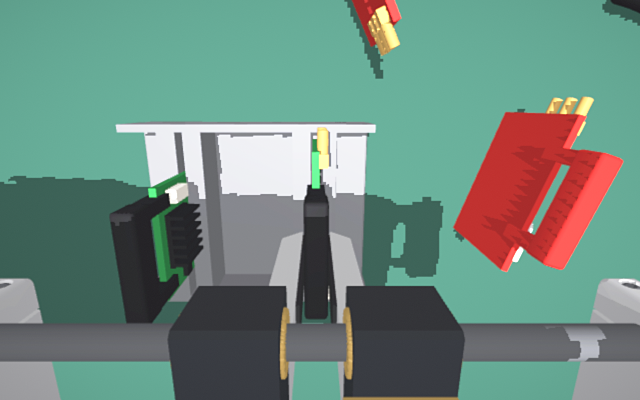

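The handle bar (316,250) is between the pads and the width reads 11.7 mm. I'll lift straight up.

step_arm --motion '[[[-0.008,0,0,0,0,0],[-0.012,0,0,0,0,0],[-0.015,0,0,0,0,0],[-0.015,0,0,0,0,0],[-0.02,0,0,0,0,0],[-0.025,0,0,0,0,0],[-0.025,0,0,0,0,0],[-0.025,0,0,0,0,0],[-0.025,0,0,0,0,0],[-0.025,0,0,0,0,0],[0,0,0,0,0,0]]]'

```text
time_s: 9.72
ee_pos: [0.5482, -0.0442, 0.2991]
eef_rot: [1.475, 1.567, -0.143]
force: [-0.0, -0.1, -0.7]
grip_width: 0.0121
```

Run:
```python
from h import *
import cv2
o=get_obs();print(o["ee_pos"],o["force"],o["moment"],o["grip_width"],o["qpos"])
w=cam("wrist");cv2.imwrite("pics/w7.png",w["pixels"][:,:,::-1])
w=cam("side");cv2.imwrite("pics/s7.png",w["pixels"][:,:,::-1])
# target: tool x = forward-down 45, rotate about world -y
y=R.from_euler('z',-2.7,degrees=True).apply([0,-1,0])
plan(o["ee_pos"]+np.array([0,0,.02]),R.from_rotvec(y*np.radians(45))*down(-2.7),8)
```

```text
[ 0.5481507  -0.04422542  0.29912232] [-0.00159944 -0.14467928 -0.68120191] [-0.04134303 -0.15722817 -0.02325043] 0.012144541063564652 [-1.47116667e-01  2.44628748e-01  1.37571932e+00  1.41924962e-05
  1.51737274e+00 -9.91957251e-02]
now [ 0.5475 -0.0442  0.2964] n 8 dist [ 0.0007 -0.0001  0.0227] rv [-5.000e-02  2.000e-02  4.503e+01]
[[-0.0028, 0.0001, 0.0, -0.01, 0.0, 5.63], [-0.0028, 0.0004, 0.0, -0.01, 0.0, 5.63], [-0.0028, 0.0006, 0.0, -0.01, 0.0, 5.63], [-0.0027, 0.0009, 0.0, -0.01, 0.0, 5.63], [-0.0026, 0.0012, 0.0, -0.01, 0.0, 5.63], [-0.0025, 0.0014, 0.0, -0.01, 0.0, 5.63], [-0.0023, 0.0016, 0.0, -0.01, 0.0, 5.63], [-0.0021, 0.0019, 0.0, -0.01, 0.0, 5.63]]
```

View pics/w7.png

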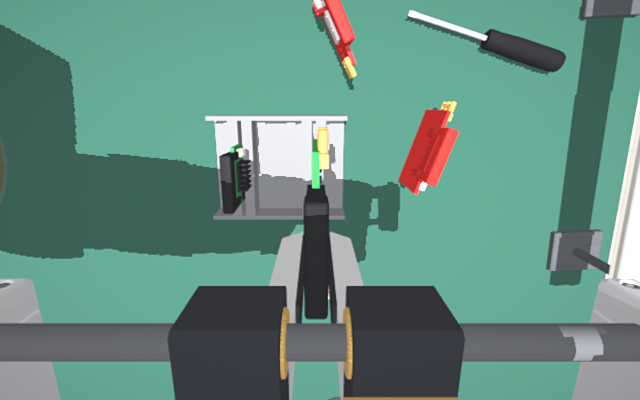

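View pics/s7.png

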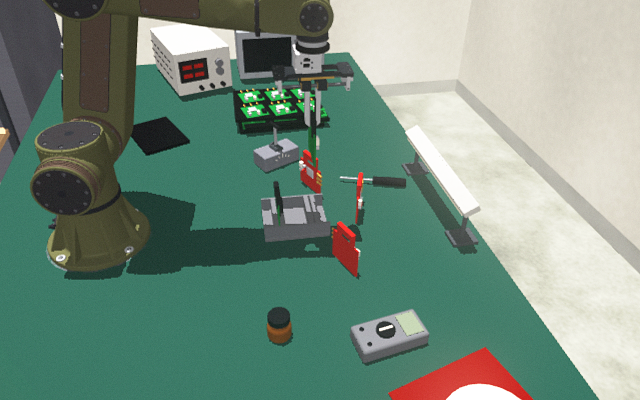

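The board is out of the rack with the green and brass still below the handle, and the narrow board hasn't moved. Now I tilt 45 degrees about the tool z axis.

step_arm --motion '[[[-0.003,0,0,0,0,3],[-0.003,0,0,0,0,5],[-0.003,0.0005,0,0,0,5],[-0.003,0.001,0,0,0,5],[-0.003,0.001,0,0,0,5],[-0.0025,0.0015,0,0,0,5],[-0.0025,0.0015,0,0,0,5],[-0.002,0.002,0,0,0,5],[0,0,0,0,0,4],[0,0,0,0,0,3],[0,0,0,0,0,0],[0,0,0,0,0,0]]]'

```text
time_s: 11.32
ee_pos: [0.5491, -0.0443, 0.3205]
eef_rot: [1.571, 0.787, -0.048]
force: [0.5, -0.4, -2.0]
grip_width: 0.0116
```

Run:
```python
from h import *
import cv2
o=get_obs();print(o["ee_pos"],o["force"],o["moment"],o["grip_width"],o["joint_vel"]);print(R.from_euler('xyz',o["eef_rot"]).as_matrix().round(3))
for n in("wrist","side","top"):
    w=cam(n);cv2.imwrite(f"pics/{n}8.png",w["pixels"][:,:,::-1])
```

```text
[ 0.54907256 -0.04425128  0.32047886] [ 0.45191023 -0.44430349 -1.99724887] [-0.0356208   0.52437176 -0.02892672] 0.011610391688371031 [ 0.00048032  0.00286592 -0.01017995 -0.00043906 -0.00343765 -0.00354976]
[[ 0.705  0.707 -0.048]
 [-0.034 -0.034 -0.999]
 [-0.708  0.706 -0.   ]]
```

View pics/wrist8.png

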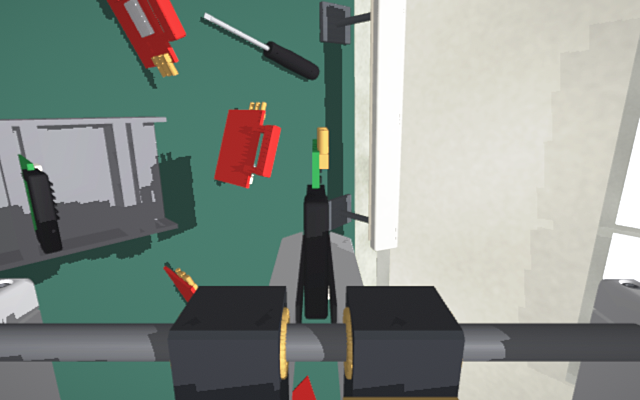

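View pics/side8.png

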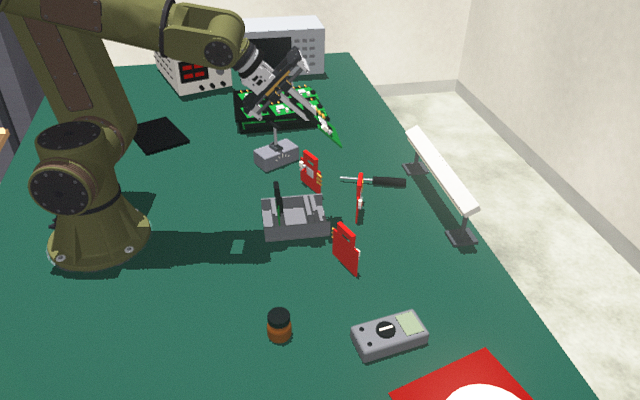

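View pics/top8.png

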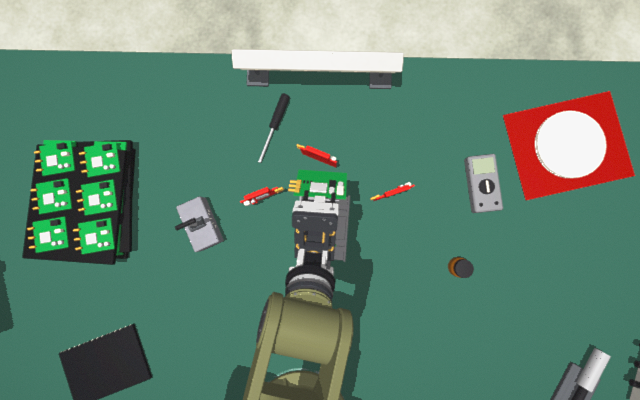

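The top view shows the component side up at (320,185), the sockets to the left, the lever upright and the bystanders in place. I'll let it settle briefly, then hand in.

step_arm --motion '[[[0,0,0,0,0,0],[0,0,0,0,0,0],[0,0,0,0,0,0],[0,0,0,0,0,0]]]'

```text
time_s: 11.98
ee_pos: [0.5491, -0.0443, 0.3209]
eef_rot: [1.571, 0.785, -0.048]
force: [0.4, 0.4, -1.4]
grip_width: 0.0116
```

Run:
```python
from station import *
o=get_obs();print(o["ee_pos"],o["grip_width"],o["joint_vel"].round(3))
print(ticket.hand_in())
```

```text
[ 0.54910894 -0.04427038  0.32089154] 0.011550215377024938 [-0.001 -0.    -0.001  0.     0.002 -0.   ]
the job is handed in; nothing more can be done
None
```

I stood the dimmer lever upright and released it. I then drew the wide board up out of the rack by its handle, tilted it 45° with the component side up, and handed in at about 12 s while still holding it.

- **Board:** the tool is tilted 45.0° with its tip at z = 0.321 m, which puts the board's middle at roughly 0.30 m (calculated, not measured). The grip width is 11.6 mm on the 12 mm bar, and the arm is still.
- **Lever:** the wrist camera showed the bar within about 1–2 mm of upright right after release. It still looked upright in the last side and top views.
- **Surroundings:** the narrow board and the meter, jar and screwdriver look unmoved in the last pictures.
- **Disagreement:** the top and wrist cameras placed things about 4–5 mm apart, more than the stated 2 mm. I went by the wrist view. No check failed.

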